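Clamp a cable connector in the cam jig and hold the lever

ROBOT

A 7-joint arm with a two-finger parallel gripper is mounted at the origin on a cart in front of the work surface, level with it; the furniture and walls round the work are solid. World frame = base frame: x ahead of the robot, y to its left, z up, the work surface at z = 0. Lengths are in m, angles in rad, forces in N, time in s.
With the tool pointing down it reaches from about 0.425 to 0.925 m from the base axis. Payload 6.8 kg.
Tool frame: the origin (TCP) lies on the mounting face of the last link; the fingertips stand 173 mm ahead of it and the grasp point (between the pads) lies 155 mm ahead of it; z points along the fingers, y is the line along which they close (so a half turn about z gives the same grasp; the last joint's range is limited). The gripper opens to 85 mm and grips with 20 to 120 N. Pads are 22 mm wide; open, the fingers measure 114 mm over their backs; the gripper's body (76 mm by 85 mm) begins 54 mm behind the grasp point. The pads swing forward as they close: fully open they stand 13 mm farther back than shut.
Start: joints at [-1.248, 0.477, 0.022, 1.555, -0.011, 1.109, -0.083], TCP at [0.282, 0.613, 0.405] pointing down, gripper open.
Joint ranges: [-2.96, 2.96], [-0.34, 2.1], [-1.41, 1.46], [0.24, 2.44], [-1.37, 4.51], [0.17, 1.92], [-2.96, 2.96]. Speed limits (rad/s): [2.39, 2.39, 3.14, 3.14, 3.14, 3.14, 3.14].

INTERFACE

Orientations are given as a unit quaternion [w, x, y, z].
In Python, from station import bot gives the robot as it stands. The module is installed in compiled form; this text tells all that it offers.
- The arm moves only by the shell command python3 -m pendant 'ROWS' [FORCE]. ROWS is JSON, a list of rows, each a list of 5 numbers: the finger opening in m, from 0 to 0.0854, then the shift along the tool's x, y, z in m, then the turn about the tool's z in degrees. In form: [[jaw, x, y, z, yaw], ...]. A call has 1 to 12 rows; each row shifts and turns the commanded pose from where the row before left it, along the tool's axes as they then stand; what a row does not reach is not made up. A row lasts 1/12 s, in which the tool goes at most 41.7 mm and 7.16 degrees, less where a joint would pass 70% of its speed; a pose out of reach is approached as far as the arm can. A call with a gripper value outside its range is refused whole. The fingers move at their own pace and stop on an object; FORCE is the grip in N (left out, the last holds). Time passes only in rows, so rows that do not move let the fingers close. It gives the time, the measured TCP pose, the force, the opening and the grip force at its end, in the units of the state.
- bot.get_obs(): the state, without advancing time (a new reading comes with each control period).
- bot.read_camera(name): name is "side" or "top"; returns (picture, depth): 420x560x3 uint8, blue, green, red; 420x560 float32, m along the optical axis (not along the pixel's ray), 0 where there is no reading.
- bot.camera_model(name): a dict with "intrinsics" (3x3 intrinsics, pixels), "dist_coeffs" ([k1, k2, p1, p2, k3] as OpenCV has them; the pictures are not rectified), "R" (3x3) and "t" (3): a world point X has camera coordinates R X + t. Camera axes: x right, y down, z forward; pixel columns grow to the right and rows downward; lengths in m; the calibration is good to about 2 mm. A picture is of the moment at which its call begins. camera_model takes no time and is no camera call.
- bot.hand_in(): hands the job in; it is judged then, once.
Trained networks look in the newest picture that a camera, given by its name, has taken for a name from the list of things; names that differ only in an ending like _2 or _b are one class to them, and where a whole thing is asked for, a point or a joint stands for the part that bears it (a point fixed in the world has none). Each returns a list of dicts, best first, with "score" (0 to 1); they miss things now and then, are a little off and sometimes report something else, mostly with a low value. They report only what shows in the picture. A call takes as long as a camera call.
- bot.boxes_of(name, camera): "at" ([column, row] in pixels, amid what is visible of it).
- bot.trace(name, camera): "mask" (420x560 bool, what is visible of it) and "at" ([column, row] in pixels, amid what is visible of it).
- bot.pinpoint(name, camera): "at" ([column, row] in pixels: a listed point, or the origin of a listed thing).
The state is a dict: "t": time; "q": joint angles; "joint_vel": joint speeds; "joint_torque": joint torques, N m; "eef_pos": TCP position; "tool_rot": TCP orientation; "contact_force": force on the tool from outside, world axes, zero at the start; "torque": the same for the moment, N m; "gripper_width": opening from 0.0 (shut) to 1.0 (fully open); "grasp_force": force on a finger pad.
Only numpy, scipy, OpenCV 4.12 (cv2) and the standard library are available. Lean on these libraries where they do the work, as an engineer would, in place of code of your own. Each camera call takes 0.05 s, during which the arm holds its last target. There are 200 camera calls.

TASK

Stand the loose upright cable connector in the round bore of the clamping jig, black boot up, right down on the bottom, and let go of it. Then swing the jig's cam lever round to its peak, where it lies in line with the slide, pointing straight away from the bore, and the pad presses the connector hardest. The lever springs back if let go, so finish still holding its grip there with the gripper, so that I can unscrew the boot; leave the other things on the bench where they are.

Things in the scene. Friction and masses are not known exactly. Their poses are not given: they have to be found in the camera images.
- connector_mid (a point): Centre (half-way up, 53 mm above the foot) of the loose cable connector: bare metal cylinder 24 mm in diameter up to 66 mm, steel hex nut 21 mm across flats up to 78 mm, black rubber boot tapering from 18 to 10 mm; 106 mm tall, about 90 g. Stands upright on the bench, boot up, z axis up; it is round, so its yaw does not matter.
- cable_connector: The same connector; the origin is the centre of its foot.
- clamp_jig: The fixed jig: grey plate 84 x 190 mm with a metal nest block (50 x 46 mm, 28 mm tall) at one end. Origin on the bench under the bore's axis; z up. The slide and pad move along its y axis and clamp towards +y; the lever's pivot lies 70 mm from the bore on the -y side.
- nest_floor (a point): Centre of the bottom of the jig's bore, 10 mm above the bench; axes as the jig's. The bore is 26 mm in diameter with a 1.5 mm chamfer, 18 mm deep, its mouth 28 mm above the bench. Above the mouth a V-shaped stop stands on the +y side and the pad on the -y side, both up to 40 mm above the bench. Seated, the connector reaches 116 mm above the bench.
- clamp_pad: Small flat rubber-faced pad, 18 mm wide, on the slide, 30 to 40 mm above the bench. At rest its face is 15.5 mm from the bore's axis; the cam pushes it up to 9 mm towards the connector, and a spring behind it (2.5 N/mm) sets the clamping force, about 12 N at the peak.
- cam_lever (a joint): Angle of the cam lever about its vertical pivot, rad. 0 = at rest on its stop (start), growing anticlockwise seen from above to 2.6. The peak (highest lift of the slide) is at 1.75: the lever points along the jig's -y, straight away from the bore, over the dark line on the plate; beyond it the slide backs off. A return spring pulls it towards 0 (about 4 N at the grip at the peak).
- lever_pivot (a point): Point on the vertical axis about which the lever turns, 46 mm above the bench, at the lever's upper face. Axes as those of nest_floor. The lever's grip is 95 mm from this axis.
- grip_mid (a point): Centre (half-way up) of the lever's grip: an upright black plastic handle at the lever's free end, barrel-shaped, 17 mm in diameter, from 47 to 91 mm above the bench; it can be pinched from above and spins freely on its own axis.
- lever_grip: The same grip; the origin is on its axis at its lower end, 46 mm above the bench.
- glue_bottle: Bystander: small clear bottle with a pointed cap, 39 mm in diameter, 118 mm tall, standing. Origin at its underside.
- solder_reel: Bystander: standing reel of solder wire, 54 mm in diameter, 40 mm tall. Origin at its underside.
- tape_1: Bystander: black roll of tape, 55 mm in diameter, 19 mm tall, lying. Origin at its underside.
- pliers_teal_a: Bystander: teal-handled cutter 121 mm long, 11 mm thick, lying on the bench. Origin at its underside.
- tweezers: Bystander: steel tweezers 120 mm long, 9 mm thick, lying on the bench. Origin at its underside.

How it is judged:
On the way, in this order (a step that is already met when the one before it is completed fails the run):
1. the connector stands upright on the bottom of the bore, let go, with the lever not yet past a third of the way (horizontal distance between cable_connector and nest_floor below 0.004 m and z of cable_connector in the frame of nest_floor below 0.003 m and angle between cable_connector's own z axis and vertical below 0.12 rad and contact force between the fingers and cable_connector below 0.3 N and value of joint cam_lever below 0.6 rad), for 0.3 s.
2. the lever is at its peak and the pad presses the connector (value of joint cam_lever between 1.57 and 1.93 rad and contact force between clamp_pad and cable_connector above 7 N), for 0.3 s.
At the end, for the whole second after the job is handed in: Fingers hold the lever's grip (over 1 N), lever still, within 0.18 rad of its peak (1.75 rad); pad presses the connector with over 7 N; connector upright (0.12 rad) in the bore, foot within 3 mm of the bottom and 4 mm of the axis, not touched by the fingers; bystanders moved under 25 mm (all of step 2 and velocity of joint cam_lever between -0.1 and 0.1 rad/s and contact force between the fingers and lever_grip above 1 N and contact force between the fingers and cable_connector below 0.3 N and horizontal distance between cable_connector and nest_floor below 0.004 m and z of cable_connector in the frame of nest_floor below 0.003 m and angle between cable_connector's own z axis and vertical below 0.12 rad); the arm keeps its last pose, push and grip.
It fails at once if a bystander (glue bottle, solder reel, tape, cutter or tweezers) is moved by more than 25 mm (distance of any of glue_bottle, solder_reel, tape_1, pliers_teal_a, tweezers from where it was at the start of the episode above 0.025 m).
It also fails if it takes over 64 s, if anything falls off the work surface, if the arm or the gripper's body presses on something with over 40 N, if the wrist force passes 120 N, or if a joint passes its speed limit or range.

## Working session

There is one attempt and no reset: what is moved stays moved. The work goes in short steps, Python scripts to look and compute and a shell command to move; the robot and the scene stay as the last step left them, time stands still between calls to the robot, and variables do not carry over. Pictures are saved under pics/ and viewed, at most 10 in all, crops included, and the job is handed in when it is done.

```bash
mkdir -p pics; cat > h.py <<'E'
import numpy as np, cv2
from station import bot
def model(c):
    m=bot.camera_model(c); return [np.array(m[k],float) for k in("intrinsics","dist_coeffs","R","t")]
def ray(c,p):
    K,d,R,t=model(c); n=cv2.undistortPoints(np.array([[p]],float),K,d)[0,0]
    return -R.T@t, R.T@np.array([n[0],n[1],1.])
def at_z(c,p,z):
    o,v=ray(c,p); return o+v*(z-o[2])/v[2]
def tri(p1,p2):
    o1,v1=ray("side",p1);o2,v2=ray("top",p2)
    s=np.linalg.lstsq(np.c_[v1,-v2],o2-o1,rcond=None)[0]
    a,b=o1+s[0]*v1,o2+s[1]*v2; return (a+b)/2,np.linalg.norm(a-b)
def proj(c,X):
    K,d,R,t=model(c); return cv2.projectPoints(np.array([X],float),cv2.Rodrigues(R)[0],t,K,d)[0][0,0]
E
python3 - <<'E'
from h import *
np.set_printoptions(precision=4,suppress=True)
ims={}
for c in("side","top"):
    im,d=bot.read_camera(c); ims[c]=im; cv2.imwrite(f"pics/{c}0.png",im)
    K,dd,R,t=model(c); print(c,-R.T@t,R[2])
for n,z in [("connector_mid",.053),("cable_connector",0),("clamp_jig",0),("nest_floor",.01),("lever_pivot",.046),("grip_mid",.069),("lever_grip",.046),("glue_bottle",0),("solder_reel",0),("tape_1",0),("pliers_teal_a",0),("tweezers",0)]:
    P={}
    for c in ims:
        r=bot.pinpoint(n,c)
        for x in r[:2]: print(n,c,np.array(x["at"]),round(x["score"],2),at_z(c,x["at"],z))
        if r:P[c]=r[0]["at"]
    if len(P)==2: print("   tri",*tri(P["side"],P["top"]))
o=bot.get_obs(); print(o["t"],o["eef_pos"],o["tool_rot"])
E
```

```text
side [ 0.3121 -1.0636  0.692 ] [ 0.1432  0.8645 -0.4818]
top [0.2911 0.0397 1.1999] [ 0.1649 -0.0184 -0.9861]
connector_mid side [292.4 173.7] 0.48 [0.5799 0.3114 0.053 ]
connector_mid top [188.  175.8] 0.68 [0.5644 0.28   0.053 ]
connector_mid top [185.4 175.7] 0.65 [0.5646 0.2874 0.053 ]
   tri [0.5671 0.2765 0.0682] 0.012213350231727661
cable_connector side [294.  190.6] 0.69 [0.5843 0.2988 0.    ]
cable_connector top [187.  175.2] 0.66 [0.5789 0.2941 0.    ]
   tri [0.5808 0.2936 0.0023] 0.004936131152044735
clamp_jig side [295.  234.5] 0.56 [0.5393 0.039  0.    ]
clamp_jig top [274.  185.6] 0.63 [0.5514 0.0336 0.    ]
   tri [0.5443 0.034  0.0042] 0.012141214881021871
nest_floor side [297.5 231.9] 0.61 [0.5451 0.0352 0.01  ]
nest_floor top [273.7 185.8] 0.59 [0.5486 0.0345 0.01  ]
   tri [0.5467 0.0346 0.0107] 0.0034931437902321455
lever_pivot top [297.6 184. ] 0.95 [ 0.5472 -0.0341  0.046 ]
lever_pivot top [288.7 216.9] 0.67 [ 0.4512 -0.0092  0.046 ]
grip_mid side [262.3 225.5] 0.64 [ 0.4437 -0.0185  0.069 ]
grip_mid top [289.2 218.2] 0.6 [ 0.4444 -0.0097  0.069 ]
   tri [ 0.44
[... 536 characters left out ...]
0.31 [ 0.4593 -0.0041  0.    ]
   tri [ 0.4633  0.2381 -0.0138] 0.007789453096788025
tape_1 side [261.4 341.2] 0.77 [ 0.4004 -0.3471  0.    ]
tape_1 top [401.7 236.1] 0.67 [ 0.4055 -0.3453  0.    ]
   tri [ 0.4031 -0.3456 -0.0012] 0.005023099727015838
pliers_teal_a side [231.7 224.1] 0.58 [0.3752 0.1155 0.    ]
pliers_teal_a top [256.1 245.7] 0.77 [0.3715 0.0832 0.    ]
   tri [0.3718 0.0825 0.0193] 0.003194251453915646
tweezers side [298.3 175.6] 0.39 [0.6191 0.408  0.    ]
tweezers top [162.  224.5] 0.47 [0.4295 0.3598 0.    ]
tweezers top [151.4 161.1] 0.44 [0.6205 0.4029 0.    ]
   tri [0.5136 0.3367 0.0348] 0.17789055553768063
1.3 [0.2819 0.6133 0.4047] [-0.      0.2138  0.9769 -0.    ]
```

```bash
python3 - <<'E'
import cv2
s=cv2.imread("pics/side0.png");t=cv2.imread("pics/top0.png")
cv2.imwrite("pics/a.png",cv2.resize(s[120:360,180:420],None,fx=2.5,fy=2.5,interpolation=2))
cv2.imwrite("pics/b.png",cv2.resize(t[110:290,120:360],None,fx=3.3,fy=3.3,interpolation=2))
E
```

```text
(no output)
```

View pics/a.png

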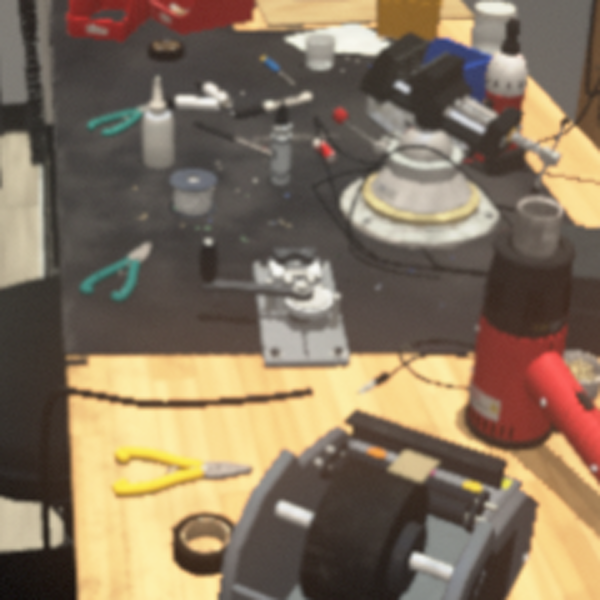

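View pics/b.png

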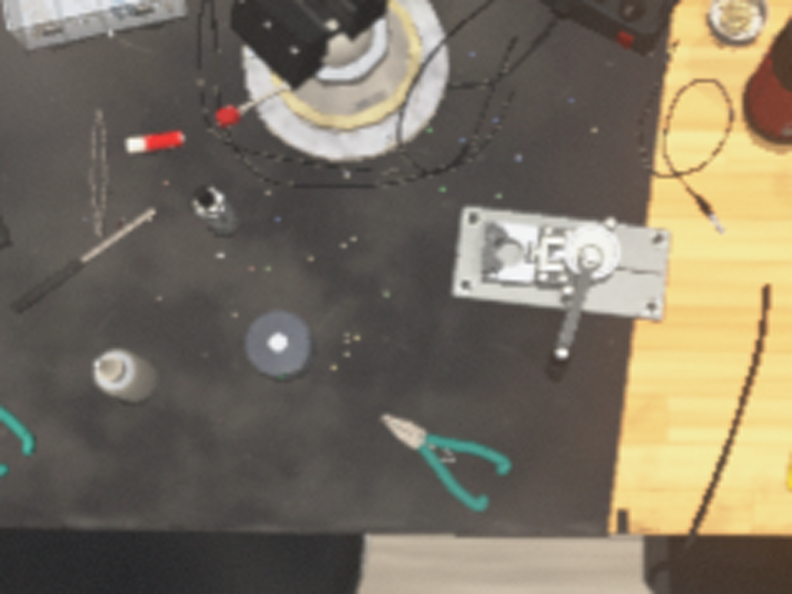

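The pictures show the connector upright at about (187,175) in the top view. The jig's bore is at about (275,186), its lever points toward the robot, and the grip is at about (289,218). Next I refine the positions with depth.

```bash
cat >> h.py <<'E'
def cloud(c,depth):
    K,d,R,t=model(c); v,u=np.mgrid[0:420,0:560]
    n=cv2.undistortPoints(np.stack([u,v],-1).reshape(-1,1,2).astype(float),K,d)[:,0]
    z=depth.reshape(-1,1); P=(np.c_[n,np.ones(len(n))]*z-t)@R
    P[z[:,0]<=0]=np.nan; return P.reshape(420,560,3)
E
python3 - <<'E'
from h import *
np.set_printoptions(precision=4,suppress=True)
for c in("side","top"):
    im,d=bot.read_camera(c); P=cloud(c,d)
    X,Y,Z=P[...,0],P[...,1],P[...,2]
    b=(abs(X-.58)<.06)&(abs(Y-.2)<.04)
    print(c,"bench z",np.nanmedian(Z[b]),np.nanstd(Z[b]))
    m=(abs(X-.58)<.04)&(abs(Y-.29)<.04)&(Z>.015)
    for lo in np.arange(.015,.12,.02):
        k=m&(Z>lo)&(Z<=lo+.02)
        if k.any(): print("conn",lo,k.sum(),P[k].mean(0),P[k].min(0),P[k].max(0))
    m=(abs(X-.45)<.04)&(abs(Y+.01)<.05)&(Z>.06); print("grip",m.sum(),P[m].mean(0),P[m].min(0),P[m].max(0))
    for n in("cable_connector","clamp_jig","lever_grip"):
        for r in bot.trace(n,c)[:1]:
            q=P[r["mask"]]; print(n,r["score"],r["at"],r["mask"].sum(),np.nanmedian(q,0),np.nanmin(q,0),np.nanmax(q,0))
            if n=="clamp_jig":
                pts=np.argwhere(r["mask"])[:,::-1].astype(float)
                W=np.array([at_z(c,p,.008)[:2] for p in pts]); print("rect",cv2.minAreaRect(W.astype(np.float32)*1000))
# plate corners from the picture
cs=[(120+x/3.3,110+y/3.3) for x,y in((462,207),(668,232),(660,320),(453,296))]
W=np.array([at_z("top",p,.006) for p in cs]);print(W, np.linalg.norm(W-np.roll(W,1,0),axis=1))
print(cv2.minAreaRect(W[:,:2].astype(np.float32)*1000))
E
```

```text
side bench z 0.0011950190670514584 0.020619441566300495
conn 0.015 41 [0.5744 0.2801 0.0248] [0.5649 0.2714 0.0155] [0.5875 0.2868 0.0343]
conn 0.035 48 [0.5748 0.2805 0.0444] [0.5641 0.2717 0.035 ] [0.587  0.2874 0.0548]
conn 0.05500000000000001 49 [0.5746 0.2814 0.0649] [0.564  0.2738 0.0551] [0.5874 0.2934 0.0749]
conn 0.07500000000000001 42 [0.577  0.282  0.0842] [0.565  0.2516 0.075 ] [0.619  0.2942 0.0947]
conn 0.09500000000000001 14 [0.5749 0.2862 0.1015] [0.5683 0.2787 0.0982] [0.5796 0.2912 0.105 ]
grip 78 [ 0.4461 -0.0179  0.0768] [ 0.4384 -0.0253  0.0603] [ 0.4536 -0.0088  0.0933]
cable_connector 0.36 [297.7, 175.6] 52 [0.6167 0.4007 0.0039] [ 0.5591  0.3894 -0.0007] [0.6564 0.4197 0.0093]
clamp_jig 0.69 [295.5, 243.0] 1697 [ 0.5285 -0.0405  0.0121] [ 0.4384 -0.1158 -0.0027] [0.5917 0.0933 0.0933]
rect ((515.9620361328125, 3.73907470703125), (246.84368896484375, 141.3099365234375), 86.70573425292969)
lever_grip 0.53 [263.6, 221.9] 108 [ 0.4462 -0.0182  0.0698] [ 0.4384 -0.0259 -0.0026] [0.4722 0.1506 0.0933]
top bench z 0.0038181425820081514 0.299252706470105
conn 0.015 21
[... 391 characters left out ...]
.1027] [0.5671 0.2505 0.095 ] [0.6139 0.2945 0.1092]
grip 33 [ 0.4434 -0.01    0.0853] [ 0.4374 -0.017   0.0623] [ 0.4514 -0.003   0.0969]
clamp_jig 0.56 [288.3, 188.5] 1835 [ 0.5336 -0.0154  0.0126] [ 0.4374 -0.1127 -0.0002] [0.5883 0.0807 0.0969]
rect ((513.0130004882812, -12.64093017578125), (189.78115844726562, 137.3802947998047), 84.71405792236328)
lever_grip 0.3 [187.3, 177.9] 116 [0.5678 0.286  0.0653] [0.5611 0.2783 0.0021] [0.5811 0.299  0.1078]
[[ 0.5887  0.076   0.006 ]
 [ 0.5687 -0.1109  0.006 ]
 [ 0.4878 -0.1033  0.006 ]
 [ 0.5067  0.0824  0.006 ]] [0.0823 0.1879 0.0812 0.1866]
((538.2482299804688, -13.636100769042969), (188.52064514160156, 82.22972869873047), 84.19385528564453)
```

The plate corners give a jig yaw of about -6°, with the bore near (0.5445, 0.0335). The grip fits that geometry. The connector is near (0.575, 0.286). I'll move above the connector and then turn the fingers to close along the jig's x axis.

```bash
python3 -m pendant '[[0.085,-0.0336,-0.0146,0,0],[0.085,-0.0336,-0.0146,0,0],[0.085,-0.0336,-0.0146,0,0],[0.085,-0.0336,-0.0146,0,0],[0.085,-0.0336,-0.0146,0,0],[0.085,-0.0336,-0.0146,0,0],[0.085,-0.0336,-0.0146,0,0],[0.085,-0.0336,-0.0146,0,0],[0.085,-0.0336,-0.0146,0,0],[0.085,-0.0336,-0.0146,0,0],[0.085,-0.0336,-0.0146,0,0],[0.085,-0.0336,-0.0146,0,0]]' 30
python3 -m pendant '[[0.085,0,0,0.01,7.1],[0.085,0,0,0.01,7.1],[0.085,0,0,0.01,7.1],[0.085,0,0,0.01,7.1],[0.085,0,0,0.01,7.1],[0.085,0,0,0.01,7.1],[0.085,0,0,0.01,7.1],[0.085,0,0,0.01,7.1],[0.085,0,0,0.005,7.1],[0.085,0,0,0.005,7.1],[0.085,0,0,0,0],[0.085,0,0,0,0]]'
cat >> h.py <<'E'
from scipy.spatial.transform import Rotation
def togo(target,yaw_deg):
    o=bot.get_obs(); q=o["tool_rot"]; R=Rotation.from_quat([q[1],q[2],q[3],q[0]]).as_matrix()
    y=R[:,1]; a=np.degrees(np.arctan2(y[1],y[0]))
    print("t",o["t"],"pos",o["eef_pos"],"ydir",a,"tilt",R[2,2],"shift tool",R.T@(np.array(target)-o["eef_pos"]),"yaw",-(yaw_deg-a),"F",o["contact_force"],"w",o["gripper_width"],o["grasp_force"])
E
python3 - <<'E'
from h import *
np.set_printoptions(precision=4,suppress=True)
togo([.5748,.286,.212],-6)
for c in("side","top"):
    im,d=bot.read_camera(c); cv2.imwrite(f"pics/{c}1.png",im)
s=cv2.imread("pics/side1.png");t=cv2.imread("pics/top1.png")
cv2.imwrite("pics/c.png",np.hstack([cv2.resize(s[90:240,220:370],(400,400),interpolation=2),cv2.resize(t[100:250,120:270],(400,400),interpolation=2)]))
E
```

```text
t: 2.7
eef_pos: [0.576, 0.2843, 0.4049]
tool_rot: [0.0, 0.214, 0.977, 0.0]
contact_force: [-0.5, -0.0, -0.3]
gripper_width: 0.994
grasp_force: 0.0
t: 3.7
eef_pos: [0.5749, 0.2861, 0.3145]
tool_rot: [0.0, 0.74, 0.673, -0.0]
contact_force: [0.2, -0.1, -0.7]
gripper_width: 0.997
grasp_force: 0.0
t 3.7 pos [0.5749 0.2861 0.3145] ydir -5.452214862128728 tilt -0.9999998113235444 shift tool [-0.     -0.0001  0.1025] yaw 0.5477851378712719 F [ 0.1626 -0.132  -0.7438] w 0.9969579195497112 0.0
```

View pics/c.png

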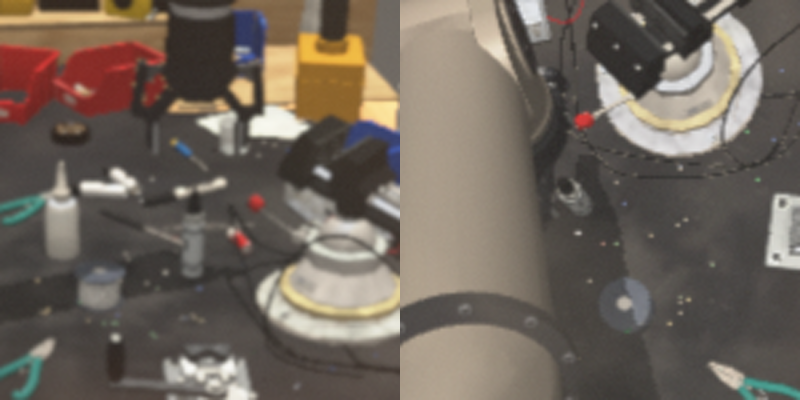

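The side view shows the fingers straddling the connector: fingertips near columns 277 and 315, connector near 292. I'll compare that with the projected positions.

```bash
python3 - <<'E'
from h import *
np.set_printoptions(precision=4,suppress=True)
for c in("side","top"):
    print(c,[proj(c,(.5748,.286,z)) for z in(0,.053,.106,.155)])
    K=model(c)[0]; print(K[0,0])
    d_im,d=bot.read_camera(c);P=cloud(c,d);X,Y,Z=np.moveaxis(P,-1,0)
    # connector in z bands, robust
    for lo,hi in((.012,.04),(.04,.065),(.09,.106)):
        k=(abs(X-.575)<.022)&(abs(Y-.286)<.022)&(Z>lo)&(Z<hi); p=P[k]
        print(lo,len(p),np.percentile(p,[3,50,97],axis=0)[:,:2].tolist())
    k=(abs(X-.575)<.08)&(abs(Y-.286)<.03)&(Z>.15)&(Z<.18);p=P[k]
    if len(p):
      for s in(-1,1):
        q=p[s*(p[:,0]-.575)>0]; print("finger",len(q),np.percentile(q,[3,50,97],axis=0)) if len(q) else 0
E
```

```text
side [array([291.7433, 192.5885]), array([292.2359, 177.1977]), array([292.7436, 161.2903]), array([293.2268, 146.1062])]
491.82073296236337
0.012 56 [[0.5647562642521262, 0.2742242525694003], [0.5736932292335328, 0.27991618964759846], [0.5866758190094886, 0.28552153475170466]]
0.04 62 [[0.5642504957932308, 0.2733957482904004], [0.5725049417814051, 0.28076076978275905], [0.5865381240561669, 0.2888068492754091]]
0.09 24 [[0.5696379500230605, 0.2802235109405015], [0.5752835686984854, 0.2849336526881878], [0.5824338136629158, 0.29417944056599]]
finger 30 [[0.5216 0.2758 0.1574]
 [0.5271 0.2808 0.1689]
 [0.5311 0.297  0.1782]]
finger 41 [[0.6181 0.2668 0.1562]
 [0.6223 0.272  0.1669]
 [0.6319 0.2896 0.1785]]
top [array([189.6656, 176.5655]), array([186.0675, 172.2354]), array([182.135 , 167.5023]), array([178.1596, 162.7172])]
410.27004705513605
0.012 26 [[0.5622180756914809, 0.27855272766494565], [0.5648408945350216, 0.2845504032368895], [0.5759285159010127, 0.29728516515392267]]
0.04 26 [[0.5621277962332398, 0.27826729042253145], [0.5657390420273112, 0.28434685626767325], [0.5795539352918566, 0.29875640213535093]]
0.09 20 [[0.5680047376496952, 0.2854024703501213], [0.5731600317255017, 0.28988050953366085], [0.5793515364445573, 0.2949734830000403]]
finger 15 [[0.5188 0.28   0.1569]
 [0.5251 0.2827 0.17  ]
 [0.5297 0.2857 0.1783]]
finger 8 [[0.6163 0.2711 0.1593]
 [0.6173 0.2718 0.1643]
 [0.6272 0.2745 0.1731]]
```

```bash
python3 -m pendant '[[0.085,0,0,0.025,0.5],[0.085,0,0,0.025,0],[0.085,0,0,0.025,0],[0.085,0,0,0.018,0],[0.085,0,0,0.0095,0],[0.085,0,0,0,0],[0.02,0,0,0,0],[0.02,0,0,0,0],[0.02,0,0,0,0],[0.02,0,0,0,0],[0.02,0,0,0,0],[0.02,0,0,0,0]]' 40
python3 -m pendant '[[0.02,0,0,0,0],[0.02,0,0,0,0],[0.02,0,0,0,0],[0.02,0,0,-0.01,0],[0.02,0,0,-0.02,0],[0.02,0,0,-0.02,0],[0.02,0,0,-0.02,0],[0.02,0,0,0,0],[0.02,0,0,0,0]]'
```

```text
t: 4.9
eef_pos: [0.5752, 0.286, 0.2132]
tool_rot: [-0.0, 0.744, 0.668, 0.001]
contact_force: [-1.2, -1.0, 6.1]
gripper_width: 0.264
grasp_force: 39.0
t: 5.65
eef_pos: [0.5754, 0.2859, 0.2837]
tool_rot: [0.0, 0.744, 0.668, 0.001]
contact_force: [0.0, 1.0, -0.9]
gripper_width: 0.267
grasp_force: 39.3
```

```bash
python3 -m pendant '[[0.02,-0.02,-0.0005,0,0],[0.02,-0.034,-0.0005,0,0],[0.02,-0.034,-0.0005,0,0],[0.02,-0.034,-0.0005,0,0],[0.02,-0.034,-0.0005,0,0],[0.02,-0.034,-0.0005,0,0],[0.02,-0.034,-0.0005,0,0],[0.02,-0.02,-0.0005,0,0],[0.02,-0.01,-0.0005,0,0],[0.02,0,0,0,0],[0.02,0,0,0,0]]'
python3 - <<'E'
from h import *
np.set_printoptions(precision=4,suppress=True)
togo([.5445,.0335,.284],-6)
for c in("side","top"):
    im,d=bot.read_camera(c); cv2.imwrite(f"pics/{c}2.png",im); np.save(f"{c}2.npy",d)
    P=cloud(c,d);X,Y,Z=np.moveaxis(P,-1,0)
    for lo,hi in((.075,.09),(.09,.11)):
        k=(abs(X-.545)<.02)&(abs(Y-.0335)<.022)&(Z>lo)&(Z<hi); p=P[k]
        if len(p)>3: print(c,lo,len(p),np.percentile(p,[3,50,97],axis=0))
    for n in("nest_floor","clamp_jig","lever_pivot","grip_mid","cable_connector","connector_mid"):
        for x in bot.pinpoint(n,c)[:1]: print(n,c,np.array(x["at"]),round(x["score"],2))
    print("expected foot",proj(c,(.5445,.0335,.072)),"bore mouth",proj(c,(.5445,.0335,.028)))
s=cv2.imread("pics/side2.png");t=cv2.imread("pics/top2.png")
cv2.imwrite("pics/d.png",np.hstack([cv2.resize(s[170:270,245:345],(400,400),interpolation=2),cv2.resize(t[140:240,240:340],(400,400),interpolation=2)]))
E
```

```text
t: 6.57
eef_pos: [0.5432, 0.0346, 0.2817]
tool_rot: [-0.0, 0.744, 0.668, -0.0]
contact_force: [0.4, 0.4, -0.4]
gripper_width: 0.266
grasp_force: 39.3
t 6.5667 pos [0.5432 0.0346 0.2817] ydir -6.1674842194666795 tilt -0.9999995127664723 shift tool [-0.001   0.0014 -0.0023] yaw -0.16748421946667946 F [ 0.3644  0.3558 -0.436 ] w 0.2660525833754034 39.31317150592804
side 0.075 50 [[0.5325 0.024  0.0758]
 [0.5408 0.0288 0.0831]
 [0.5535 0.0348 0.0896]]
side 0.09 62 [[0.5304 0.023  0.0908]
 [0.5424 0.0282 0.1009]
 [0.5535 0.0339 0.1095]]
nest_floor side [297.5 232.4] 0.72
clamp_jig side [293.8 238.2] 0.69
lever_pivot side [301.1 233.5] 0.65
grip_mid side [261.5 225.4] 0.46
cable_connector side [298.2 211.2] 0.55
connector_mid side [299.8 192.3] 0.73
expected foot [298.2339 211.9063] bore mouth [297.6496 226.4415]
lever_pivot top [298.  186.7] 0.57
expected foot [274.1986 182.5622] bore mouth [274.0672 185.8701]
```

View pics/d.png

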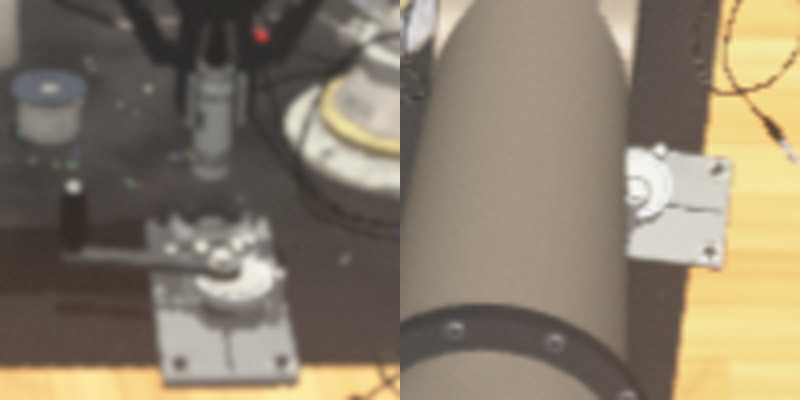

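The side view shows the connector held upright just above the nest, with its foot near (298,212). The arm blocks the top view, so I'll fit the jig's pose from the side depth, the same camera that sees the connector.

```bash
python3 - <<'E'
from h import *
np.set_printoptions(precision=4,suppress=True)
d=np.load("side2.npy");P=cloud("side",d).reshape(-1,3)
P=P[(abs(P[:,0]-.535)<.11)&(abs(P[:,1]+.02)<.13)]
print(np.histogram(P[:,2],bins=np.arange(-.004,.06,.002)))
a=np.radians(-6);ex=np.array([np.cos(a),np.sin(a)]);ey=np.array([-np.sin(a),np.cos(a)])
L=np.c_[(P[:,:2]-[.5445,.0335])@ex,(P[:,:2]-[.5445,.0335])@ey,P[:,2]]  # assumed jig frame
def st(n,k): 
    q=L[k]; print(n,len(q),np.percentile(q,[1,5,50,95,99],axis=0)[:,:2].T) if len(q)>3 else print(n,len(q))
x,y,z=L.T
st("plate",(abs(x)<.06)&(y<-.05)&(y>-.2)&(z>.003)&(z<.012))
for y0 in(-.15,-.14,-.13,-.12,-.11): st(f"plate row {y0}",(abs(x)<.06)&(abs(y-y0)<.005)&(z>.004)&(z<.014))
st("nest top",(abs(x)<.05)&(abs(y)<.04)&(z>.025)&(z<.031))
st("vstop",(abs(x)<.05)&(y>0)&(y<.04)&(z>.033)&(z<.045))
st("pad",(abs(x)<.03)&(y<-.01)&(y>-.03)&(z>.03)&(z<.042))
st("front face",(abs(x)<.04)&(abs(y+.02)<.02)&(z>.014)&(z<.025))
st("grip",(x<-.07)&(z>.05)&(z<.095))
st("gripHi",(x<-.07)&(z>.084)&(z<.097))
for s,n in((1,"near edge"),):
  for x0 in(-.03,-.015,0,.015,.03):
    k=(abs(x-x0)<.006)&(z>.004)&(z<.012)&(y<-.08); print("edge",x0,np.percentile(y[k],2) if k.sum()>3 else None)
E
```

```text
(array([ 401, 1013, 1178,  422,  111,  270,  361,  100,   32,   31,   13,
         18,   10,   21,   27,   49,   33,   33,   46,   92,   98,   92,
         52,   66,   74,   29,    6,   14,    3,    5,    4]), array([-0.004, -0.002,  0.   ,  0.002,  0.004,  0.006,  0.008,  0.01 ,
        0.012,  0.014,  0.016,  0.018,  0.02 ,  0.022,  0.024,  0.026,
        0.028,  0.03 ,  0.032,  0.034,  0.036,  0.038,  0.04 ,  0.042,
        0.044,  0.046,  0.048,  0.05 ,  0.052,  0.054,  0.056,  0.058]))
plate 649 [[-0.0403 -0.0376 -0.0027  0.0391  0.0427]
 [-0.147  -0.1442 -0.1091 -0.0641 -0.0545]]
plate row -0.15 21 [[-0.0342 -0.0323  0.0132  0.0377  0.0398]
 [-0.1487 -0.1483 -0.1463 -0.1451 -0.1451]]
plate row -0.14 115 [[-0.0388 -0.0366 -0.0007  0.0369  0.0411]
 [-0.1449 -0.1443 -0.1411 -0.1355 -0.1351]]
plate row -0.13 70 [[-0.0387 -0.0373  0.0027  0.0385  0.045 ]
 [-0.1348 -0.1344 -0.1307 -0.1254 -0.1251]]
plate row -0.12 79 [[-0.0405 -0.0355  0.0013  0.0386  0.0417]
 [-0.1247 -0.1243 -0.1191 -0.1153 -0.115 ]]
plate row -0.11 74 [[-0.0398 -0.0375  0.0012  0.0396  0.0421]
 [-0.1148 -0.1146 -0.1095 -0.1056 -0.1051]]
nest top 63 [[-0.0232 -0.022  -0.0009  0.0234  0.0254]
 [-0.0366 -0.0159  0.0041  0.0144  0.0168]]
vstop 68 [[-0.02   -0.0189  0.0013  0.0217  0.023 ]
 [ 0.0015  0.0029  0.0095  0.0174  0.02  ]]
pad 18 [[-0.0213 -0.0172  0.0002  0.0116  0.0136]
 [-0.0293 -0.0289 -0.0216 -0.0184 -0.0166]]
front face 6 [[-0.0237 -0.0237 -0.0192  0.0155  0.023 ]
 [-0.0131 -0.0123 -0.0069 -0.0017 -0.0017]]
grip 98 [[-0.1005 -0.1004 -0.0931 -0.0856 -0.0855]
 [-0.0661 -0.0653 -0.0623 -0.0557 -0.0535]]
gripHi 21 [[-0.098  -0.098  -0.0929 -0.088  -0.086 ]
 [-0.065  -0.0649 -0.061  -0.0547 -0.0538]]
edge -0.03 -0.1457485200948802
edge -0.015 -0.1462441329687106
edge 0 -0.14370143050958048
edge 0.015 -0.14589011694976944
edge 0.03 -0.14687846880286307
```

```bash
python3 - <<'E'
import cv2
s=cv2.imread("pics/side0.png");t=cv2.imread("pics/top0.png")
a=cv2.resize(s[205:275,260:330],(400,400),interpolation=3);b=cv2.resize(t[165:225,255:330],(400,320),interpolation=3)
b=cv2.copyMakeBorder(b,0,80,0,0,0)
cv2.imwrite("pics/e.png",cv2.hconcat([a,b]))
E
```

```text
(no output)
```

View pics/e.png

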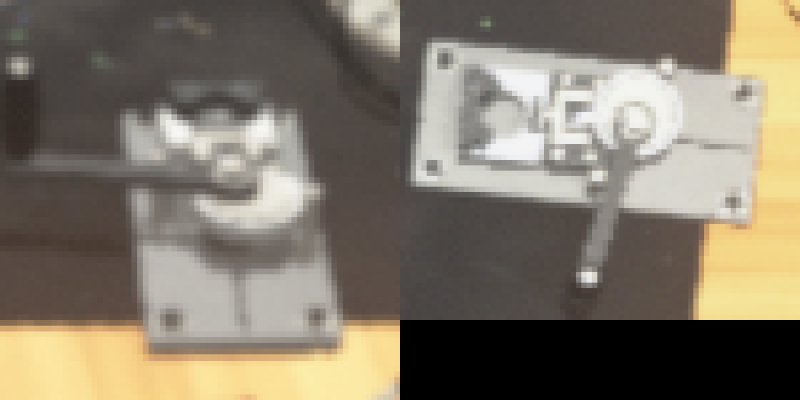

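```bash
cat > fit.py <<'E'
from h import *
from scipy.optimize import least_squares
np.set_printoptions(precision=4,suppress=True)
def circ(p,r,x0):
    f=lambda s:np.hypot(p[:,0]-s[0],p[:,1]-s[1])-r
    s=least_squares(f,x0,loss="soft_l1",f_scale=.001); return s.x,np.std(s.fun),len(p)
def clouds(n=4):
    out=[]
    for _ in range(n):
        d=bot.read_camera("side")[1]; P=cloud("side",d).reshape(-1,3); out.append(P[np.isfinite(P[:,0])]) 
    return np.vstack(out)
E
python3 - <<'E'
from fit import *
P=clouds()
def box(c,h,z0,z1): return P[(abs(P[:,0]-c[0])<h)&(abs(P[:,1]-c[1])<h)&(P[:,2]>z0)&(P[:,2]<z1)]
for z0,z1 in((.074,.085),(.085,.095),(.095,.105)): print("conn",circ(box((.543,.035),.02,z0,z1),.012,(.543,.035)))
for z0,z1 in((.055,.065),(.065,.075),(.075,.085)): print("grip",circ(box((.446,-.012),.02,z0,z1),.0082,(.446,-.012)))
q=box((.543,.035),.015,.05,.11); print("lowest conn z",np.percentile(q[:,2],[1,3,5]))
togo([.5445,.0335,.284],-6)
E
```

```text
conn (array([0.5442, 0.037 ]), np.float64(0.0019806008037096946), 129)
conn (array([0.5439, 0.0374]), np.float64(0.0018985131080086108), 120)
conn (array([0.5444, 0.037 ]), np.float64(0.0019831069317745925), 122)
grip (array([ 0.447 , -0.0125]), np.float64(0.001598289657825739), 84)
grip (array([ 0.4466, -0.0125]), np.float64(0.0015768807970840291), 95)
grip (array([ 0.4476, -0.0124]), np.float64(0.0020418802397724123), 94)
lowest conn z [0.0682 0.0696 0.0703]
t 7.4667 pos [0.5432 0.0337 0.2822] ydir -6.190374665677914 tilt -0.9999999992262024 shift tool [-0.      0.0013 -0.0018] yaw -0.19037466567791395 F [-0.7898 -0.4771 -1.7036] w 0.26674560367818734 39.31269496679306
```

The circle fits, both in the side camera's frame, put the connector at (0.5442, 0.0371). The bore follows from the grip and plate at about (0.5455, 0.031). I'll shift by that amount and lower to just above the stop.

```bash
python3 -m pendant '[[0.02,-0.003,0.001,0.005,0],[0.02,-0.0028,0.0009,0.008,0],[0.02,0,0,0.008,0],[0.02,0,0,0.005,0],[0.02,0,0,0,0],[0.02,0,0,0,0],[0.02,0,0,0,0],[0.02,0,0,0,0]]'
python3 - <<'E'
from fit import *
P=clouds(3)
def box(c,h,z0,z1): return P[(abs(P[:,0]-c[0])<h)&(abs(P[:,1]-c[1])<h)&(P[:,2]>z0)&(P[:,2]<z1)]
for z0,z1 in((.055,.065),(.065,.075),(.075,.09)): print("conn",circ(box((.545,.031),.02,z0,z1),.012,(.545,.033)))
togo([.5445,.0285,.255],-6)
im=bot.read_camera("side")[0]
cv2.imwrite("pics/f.png",cv2.resize(im[195:255,265:325],(600,600),interpolation=3))
for n in ("nest_floor","lever_pivot","clamp_pad"):
    r=bot.pinpoint(n,"side"); print(n,[(x["at"],x["score"]) for x in r[:1]])
print(proj("side",(.5455,.031,.043)),proj("side",(.5455,.031,.028)),proj("side",(.5455,.019,.043)))
E
```

```text
t: 8.13
eef_pos: [0.5446, 0.0278, 0.2564]
tool_rot: [0.0, 0.744, 0.668, 0.0]
contact_force: [-0.8, -0.3, -0.4]
gripper_width: 0.263
grasp_force: 39.3
conn (array([0.5454, 0.0311]), np.float64(0.001834675309191251), 95)
conn (array([0.5461, 0.0309]), np.float64(0.0019647406933052916), 93)
conn (array([0.5458, 0.0302]), np.float64(0.004430309755368582), 171)
t 8.2833 pos [0.5446 0.0278 0.2565] ydir -6.1790633184310115 tilt -0.9999998173042112 shift tool [ 0.0007 -0.0002  0.0015] yaw -0.17906331843101153 F [ 0.2354  0.7354 -0.6983] w 0.26804037294721345 39.310926496982574
nest_floor [([296.8, 233.0], 0.62)]
lever_pivot [([300.1, 233.1], 0.9)]
clamp_pad []
[298.3989 221.9897] [298.1983 226.8961] [299.2663 224.2863]
```

View pics/f.png

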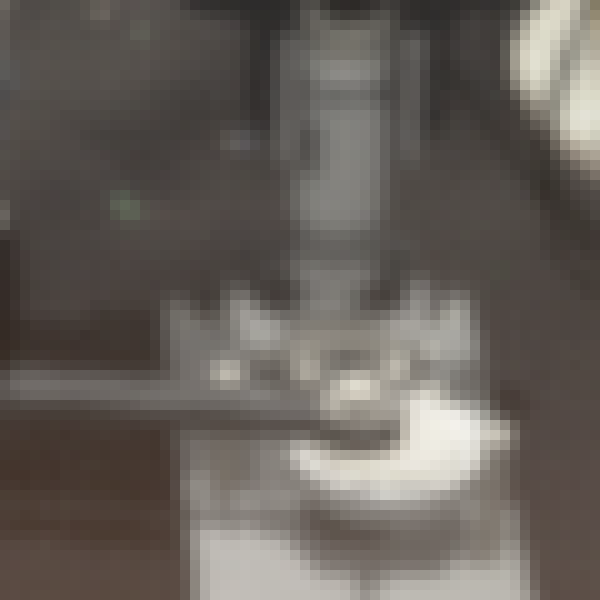

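The connector hangs centred above the V-stop, at about column 299, row 225. I'll lower it gently and watch the force.

```bash
python3 -m pendant '[[0.02,0,0,0.004,0],[0.02,0,0,0.004,0],[0.02,0,0,0.004,0],[0.02,0,0,0,0],[0.02,0,0,0,0],[0.02,0,0,0,0]]'
python3 -m pendant '[[0.02,0,0,0.002,0],[0.02,0,0,0.002,0],[0.02,0,0,0.001,0],[0.02,0,0,0,0],[0.02,0,0,0,0]]'
```

```text
t: 8.98
eef_pos: [0.5445, 0.0277, 0.2441]
tool_rot: [-0.0, 0.744, 0.668, -0.0]
contact_force: [-1.1, -0.5, -1.1]
gripper_width: 0.264
grasp_force: 39.3
t: 9.4
eef_pos: [0.5445, 0.0278, 0.2392]
tool_rot: [-0.0, 0.744, 0.668, 0.0]
contact_force: [0.2, 0.4, -0.7]
gripper_width: 0.267
grasp_force: 39.3
```

```bash
python3 -m pendant '[[0.02,0,0,0.002,0],[0.02,0,0,0.002,0],[0.02,0,0,0.002,0],[0.02,0,0,0,0],[0.02,0,0,0,0]]'
```

```text
t: 9.82
eef_pos: [0.5445, 0.0278, 0.233]
tool_rot: [-0.0, 0.744, 0.668, -0.0]
contact_force: [1.1, 0.4, -1.0]
gripper_width: 0.269
grasp_force: 39.3
```

It's in the bore with no resistance, so I'll continue to the bottom.

```bash
python3 -m pendant '[[0.02,0,0,0.002,0],[0.02,0,0,0.002,0],[0.02,0,0,0.002,0],[0.02,0,0,0.002,0],[0.02,0,0,0.001,0],[0.02,0,0,0,0],[0.02,0,0,0,0]]'
```

```text
t: 10.4
eef_pos: [0.5445, 0.0278, 0.2241]
tool_rot: [-0.0, 0.744, 0.668, -0.0]
contact_force: [0.7, -0.8, -1.7]
gripper_width: 0.268
grasp_force: 39.3
```

```bash
python3 -m pendant '[[0.02,0,0,0.001,0],[0.02,0,0,0.001,0],[0.02,0,0,0,0],[0.02,0,0,0,0]]'
```

```text
t: 10.73
eef_pos: [0.5446, 0.0277, 0.2231]
tool_rot: [-0.0, 0.744, 0.668, 0.0]
contact_force: [-3.5, 1.0, 9.4]
gripper_width: 0.273
grasp_force: 40.5
```

It has reached the bottom (9 N upward). I'll let go, rise and check.

```bash
python3 -m pendant '[[0.045,0,0,0,0],[0.045,0,0,0,0],[0.045,0,0,0,0],[0.045,0,0,0,0],[0.045,0,0,0,0],[0.045,0,0,-0.01,0],[0.045,0,0,-0.02,0],[0.045,0,0,-0.025,0],[0.045,0,0,-0.03,0],[0.045,0,0,-0.025,0],[0.045,0,0,0,0],[0.045,0,0,0,0]]'
python3 - <<'E'
from fit import *
P=clouds(3)
def box(c,h,z0,z1): return P[(abs(P[:,0]-c[0])<h)&(abs(P[:,1]-c[1])<h)&(P[:,2]>z0)&(P[:,2]<z1)]
for z0,z1 in((.05,.06),(.06,.075)): print("conn",circ(box((.545,.031),.02,z0,z1),.012,(.545,.033)))
q=box((.545,.031),.02,.09,.13); print("top z",np.percentile(q[:,2],[90,97,99]),q[q[:,2]>.1].mean(0))
q=box((.447,-.0125),.02,.055,.085);print("grip",circ(q,.0082,(.447,-.0125)))
togo([.446,-.0145,.325],-6)
E
```

```text
t: 11.73
eef_pos: [0.545, 0.0277, 0.3341]
tool_rot: [0.001, 0.744, 0.668, 0.002]
contact_force: [0.3, 0.3, 0.1]
gripper_width: 0.528
grasp_force: 0.0
conn (array([0.545 , 0.0308]), np.float64(0.0018190642003646244), 96)
conn (array([0.5451, 0.0315]), np.float64(0.0018418777807242066), 153)
top z [0.1127 0.1141 0.1152] [0.5443 0.0272 0.1077]
grip (array([ 0.447 , -0.0122]), np.float64(0.001799356712906071), 203)
t 11.8833 pos [0.5439 0.0278 0.3314] ydir -6.178754177500302 tilt -0.9999982706502951 shift tool [-0.0526 -0.0928  0.0066] yaw -0.1787541775003021 F [-0.6391  0.4836 -0.0481] w 0.5293141430645484 0.0
```

The connector is seated, top at about 115 mm and upright. Next is the lever grip.

```bash
python3 -m pendant '[[0.06,-0.0123,-0.0233,0,0],[0.06,-0.0123,-0.0233,0,0],[0.06,-0.0123,-0.0233,0,0],[0.06,-0.0123,-0.0233,0,0],[0.06,0,0,0.025,0],[0.06,0,0,0.025,0],[0.06,0,0,0.02,0],[0.06,0,0,0.02,0],[0.06,0,0,0.01,0],[0.06,0,0,0.004,0],[0.06,0,0,0,0],[0.06,0,0,0,0]]'
python3 -m pendant '[[0.0,0,0,0,0],[0.0,0,0,0,0],[0.0,0,0,0,0],[0.0,0,0,0,0],[0.0,0,0,0,0],[0.0,0,0,0,0],[0.0,0,0,0,0],[0.0,0,0,0,0],[0.0,0,0,0,0]]' 50
```

```text
t: 12.88
eef_pos: [0.4468, -0.0112, 0.2285]
tool_rot: [0.0, 0.744, 0.668, -0.0]
contact_force: [0.6, 1.0, 0.6]
gripper_width: 0.701
grasp_force: 0.0
t: 13.63
eef_pos: [0.4465, -0.011, 0.2288]
tool_rot: [-0.0, 0.744, 0.668, 0.0]
contact_force: [-1.3, 0.6, 6.2]
gripper_width: 0.183
grasp_force: 48.6
```

Gripped. I'll swing the lever along its arc, where tool x is jig y and tool y is jig x, and check the force after the first part.

```bash
python3 -m pendant '[[0,-0.0083,-0.0008,0,0],[0,-0.0083,-0.0008,0,0],[0,-0.0083,0.0007,0,0],[0,-0.0083,0.0007,0,0],[0,-0.008,0.0021,0,0],[0,-0.008,0.0021,0,0],[0,0,0,0,0]]'
```

```text
t: 14.22
eef_pos: [0.4456, -0.0612, 0.2288]
tool_rot: [0.0, 0.745, 0.667, 0.001]
contact_force: [-0.2, 3.0, 4.5]
gripper_width: 0.183
grasp_force: 49.1
```

```bash
python3 -m pendant '[[0,-0.0075,0.0035,0,0],[0,-0.0075,0.0035,0,0],[0,-0.0068,0.0047,0,0],[0,-0.0068,0.0047,0,0],[0,-0.0059,0.0059,0,0],[0,-0.0059,0.0059,0,0],[0,-0.0048,0.0068,0,0],[0,-0.0048,0.0068,0,0],[0,0,0,0,0]]'
```

```text
t: 14.97
eef_pos: [0.4823, -0.1147, 0.2288]
tool_rot: [0.0, 0.744, 0.668, 0.0]
contact_force: [-1.8, 3.2, 8.2]
gripper_width: 0.183
grasp_force: 49.5
```

```bash
python3 -m pendant '[[0,-0.0035,0.0075,0,0],[0,-0.0035,0.0075,0,0],[0,-0.0022,0.008,0,0],[0,-0.0022,0.008,0,0],[0,-0.0007,0.0083,0,0],[0,-0.0007,0.0083,0,0],[0,0,0,0,0],[0,0,0,0,0],[0,0,0,0,0]]'
python3 - <<'E'
from fit import *
o=bot.get_obs();p=o["eef_pos"]
im=bot.read_camera("side")[0]; t=bot.read_camera("top")[0]
for n in("lever_pivot","grip_mid","lever_grip"):
  for c in("side","top"):
    r=bot.pinpoint(n,c); print(n,c,[(x["at"],round(x["score"],2)) for x in r[:1]])
print(proj("side",(p[0],p[1],.046)),p)
cv2.imwrite("pics/g.png",np.hstack([cv2.resize(im[190:270,260:340],(400,400),interpolation=3),cv2.resize(t[165:245,265:345],(400,400),interpolation=3)]))
P=clouds(3)
def box(c,h,z0,z1): return P[(abs(P[:,0]-c[0])<h)&(abs(P[:,1]-c[1])<h)&(P[:,2]>z0)&(P[:,2]<z1)]
for z0,z1 in((.05,.06),(.06,.075)): print("conn",circ(box((.545,.031),.02,z0,z1),.012,(.545,.033)))
q=box((.545,.031),.02,.09,.13); print("top z",np.percentile(q[:,2],[90,97,99]))
togo(p,-6)
E
```

```text
t: 15.72
eef_pos: [0.5271, -0.132, 0.2288]
tool_rot: [-0.001, 0.744, 0.668, 0.0]
contact_force: [-4.3, 2.1, 9.4]
gripper_width: 0.182
grasp_force: 49.6
lever_pivot side []
lever_pivot top [([150.8, 161.3], 0.71)]
grip_mid side [([304.1, 248.9], 0.65)]
grip_mid top [([277.0, 189.6], 0.58)]
lever_grip side [([308.4, 257.5], 0.5)]
lever_grip top []
[303.8757 256.2198] [ 0.5271 -0.132   0.2288]
conn (array([0.545, 0.033]), np.float64(nan), 0)
conn (array([0.545, 0.033]), np.float64(nan), 0)
  ret = _var(a, axis=axis, dtype=dtype, out=out, ddof=ddof,
  arrmean = um.true_divide(arrmean, div, out=arrmean,
  ret = ret.dtype.type(ret / rcount)
Traceback (most recent call last):
IndexError: index -1 is out of bounds for axis 0 with size 0
```

View pics/g.png

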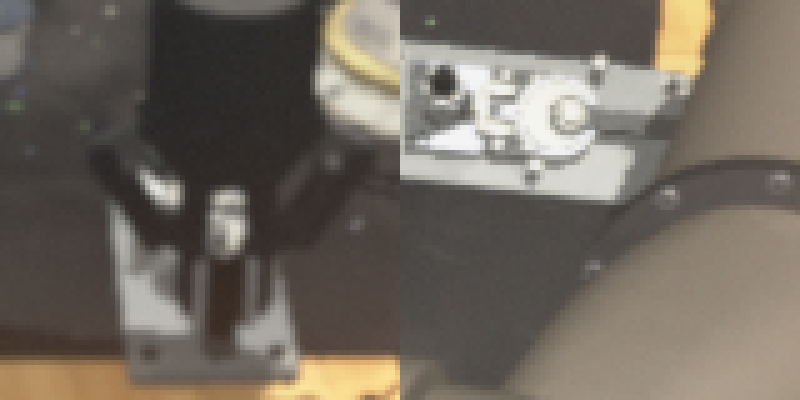

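The lever lies in line with the slide: in the top view it runs from the pivot at about (299,188) along the jig's axis. The grip is pinched between the bolt holes, at about (304,249) in the side view. The connector stands in the bore against the pad, and the 4 N return force matches the peak. I'll settle and hand in.

```bash
python3 -m pendant '[[0,0,0,0,0],[0,0,0,0,0],[0,0,0,0,0],[0,0,0,0,0],[0,0,0,0,0],[0,0,0,0,0]]'; python3 -c "
from station import bot
print(bot.hand_in())"
```

```text
t: 16.77
eef_pos: [0.527, -0.132, 0.2288]
tool_rot: [-0.001, 0.744, 0.668, -0.0]
contact_force: [-2.8, 2.7, 10.0]
gripper_width: 0.185
grasp_force: 49.6
the job is handed in; nothing more can be done
None
```

I handed the job in at about 17 s with the connector seated in the bore and the gripper holding the lever at its peak; the hand-in returned no verdict, and I read the lever angle from the pictures and did not measure the pad force.

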